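Set a cover blank in the tilted fixture and lock it with the keeper collar

TASK

Lay (do not drop) the flat aluminium blank on the tilted deck of the fixture, long side towards the long fence, so that it slides down into the low corner, and see that it ends fully home: flat on the deck and touching both fences (it may stop short and need a light push). Then lower the flanged steel collar, flange down, over the leaning post until it sits fully down on the fence and over the blank's edge, and let go. Leave the grinding wheel, the tin and the brush where they are.

Things in the scene. Friction and masses are not known exactly. Their poses are not given: they have to be found in the camera images.
- deck: Fixture's fixed grey deck, sloping 26 deg straight down to its lowest corner, roughly away from the robot. Origin: on its surface in the inner corner between the two steel fences. x along the long fence, y along the short fence, both away from the corner and uphill alike; z: deck normal, out. Surface z=0 for x -24 to 190, y -30 to 115 mm. Both fences 14 mm high, as thick as the blank.
- home (a point): Where the blank's centre is when fully home: deck x 65, y 31, z 7 mm; axes as the deck's. Blank's long side along x (long fence: y -30 to 0, x -24 to 160 mm; short fence: x -24 to 0, y 0 to 75 mm). All rigid. Slick facing, friction about 0.18 to 0.27: a blank let go on the open deck slides down, but rubbing along one fence it may stop short of the other.
- post_tip (a point): Centre of the top of the fixed round steel post on the long fence, square to the deck (leaning 26 deg): deck x 75, y -15, z 62 mm; axes as the deck's. Post 18 mm diameter, 48 mm high above the fence's top (z 14 to 62 mm), the last 7 mm tapering to 10 mm diameter.
- blank_center (a point): Centre of the loose flat aluminium blank, a rectangular plate 130 x 62 x 14 mm, about 0.3 kg, lying flat on the bench. x along its length, y along its width, z through its thickness. Alike both ways round.
- collar_center (a point): Centre (on its axis, 25 mm above its underside) of the loose flanged steel collar, about 0.45 kg, standing flange down on the bench: 50 mm high, flange 64 mm diameter and 12 mm thick at the bottom, neck 44 mm diameter above, straight 22 mm bore right through. z: its axis, up. Seated over the post on the fence's top, this point is at deck x 75, y -15, z 39 mm.
- wheel: Bystander, loose: a grinding wheel 125 mm in diameter, 22 mm thick, lying flat; origin at the centre of its underside.
- tin: Bystander, loose: a grey tin 68 mm in diameter, 75 mm high; origin at the centre of its underside.
- brush: Bystander, loose: a hand brush lying on the bench.
Things that resemble listed ones, but are neither listed nor needed, are in the scene too. What is shaped like the part that bears collar_center but turquoise is not meant. Several things look just like the part that bears blank_center: the one meant starts farthest to the robot's left.

How it is judged:
By the outcome, as a careful person would: the job done as asked, in the order asked, and still so for the second after the job is handed in, with the robot touching nothing.
It also fails if it takes over 72 s, if anything falls off the work surface, if the arm or the gripper's body presses on something with over 40 N, if the wrist force passes 120 N, or if a joint passes its speed limit or range.

ROBOT

A 7-joint arm with a two-finger parallel gripper is mounted at the origin on the work surface. World frame = base frame: x ahead of the robot, y to its left, z up, the work surface at z = 0. Lengths are in mm, angles in degrees, forces in N, time in s.
With the tool pointing down it reaches from about 425 to 1025 mm from the base axis. Payload 9.4 kg.
Tool frame: the origin (TCP) lies on the centre line of the jaws, within the pads' length; the fingertips stand 25 mm ahead of it and the grasp point (between the pads) lies 6 mm ahead of it; z points along the fingers, y is the direction in which the jaws open and shut (so a half turn about z gives the same grasp; the last joint's range is limited). The gripper opens to 93 mm and grips with 3 to 60 N. Pads are 15 mm wide; open, the fingers measure 128 mm over their backs; the gripper's body (75 mm by 188 mm) begins 65 mm behind the grasp point.
Start: joints at [62.412, 34.337, -0.143, 91.639, 0.103, 54.024, -4.572], TCP at [285.522, -666.409, 243.618] pointing down, gripper open.
Joint ranges: [-147.43, 147.43], [-19.82, 112.94], [-74.19, 73.91], [6.32, 146.72], [-59.91, 239.91], [6.04, 106.73], [-150.56, 150.56]. Speed limits (degrees/s): [127.2, 127.2, 172.46, 172.46, 180, 180, 180].

INTERFACE

Orientations are given as [roll, pitch, yaw] about the fixed x, y, z axes, in that order (R = Rz(yaw) Ry(pitch) Rx(roll)).
In Python, from workcell import observe, capture, camera_params, job_done gives the robot as it stands.
- The arm moves only by the tool apply_moves, never from a script. Its argument "series" is a list of rows, each a list of 5 numbers: the shift along the tool's x, y, z in units of 60 mm (1.0 is 60 mm), then the turn about the tool's z in units of 8 degrees (1.0 is 8 degrees), then the closure in counts, from 0 (fully open) to 255 (shut). A call has 1 to 20 rows; each row shifts and turns the commanded pose from where the row before left it, along the tool's axes as they then stand; what a row does not reach is not made up. A row lasts 1/8 s, in which the tool goes at most 62.5 mm and 10.7 degrees, less where a joint would pass 70% of its speed; a pose out of reach is approached as far as the arm can. A call is refused whole if a number of a shift passes 1 or a number of a turn 1, either way. A call with a gripper value outside its range is refused whole. The fingers move at their own pace and stop on an object; the grip force is fixed at half the most. Time passes only in rows, so rows that do not move let the fingers close. It gives the time, the measured TCP pose, the force and the opening at its end, in the units of the state.
- observe(): the state, without advancing time (a new reading comes with each control period).
- capture(name): name is "scene" or "top" or "wrist"; returns the picture (400x640x3 uint8, red, green, blue); there is no depth.
- camera_params(name): a dict with "fx", "fy", "cx", "cy" (pixels), "R" (3x3) and "t" (3): a world point X has camera coordinates R X + t. Camera axes: x right, y down, z forward; pixel columns grow to the right and rows downward; lengths in mm; the calibration is good to about 2 mm. The wrist camera is an equidistant fisheye: a pixel r from the principal point sees the ray r / f radians off the axis. A picture is of the moment at which its call begins: read the wrist's pose just before it. camera_params takes no time and is no camera call; for the wrist camera it gives the pose at the moment of the call.
- job_done(): hands the job in, once; it reports no verdict.
The state is a dict: "clock": time; "q": joint angles; "joint_velocities": joint speeds; "joint_efforts": joint torques, N m; "eef_pos": TCP position; "tcp_rot": TCP orientation; "force": force on the tool from outside, world axes, zero at the start; "wrist_torque": the same for the moment, N m; "width": finger opening in mm.
Only numpy, scipy, OpenCV 4.12 (cv2) and the standard library are available. Lean on these libraries where they do the work, as an engineer would, in place of code of your own. Each camera call takes 0.05 s, during which the arm holds its last target.

## Working session

There is one attempt and no reset: what is moved stays moved. The work goes in short steps, Python scripts to look and compute and a tool call to move; the robot and the scene stay as the last step left them, time stands still between calls to the robot, and variables do not carry over. Pictures are saved under pics/ and viewed, and the job is handed in when it is done.

Besides the shell and the picture viewer there is one more tool, called after "Call:" as name(argument=value, ...), one argument or row to a line, values as JSON. apply_moves: Moves the arm, as the interface text tells. Its arguments: {"type":"object","properties":{"series":{"type":"array","items":{"type":"array","items":{"type":"number"}}}},"required":["series"]}

```bash
ls; mkdir -p pics
python3 - <<'E'
from workcell import observe,capture,camera_params
import cv2
print(observe())
for n in ["scene","top","wrist"]:
    p=camera_params(n); print(n,{k:(v.tolist() if hasattr(v,'tolist') else v) for k,v in p.items()})
    cv2.imwrite(f"pics/{n}0.png",capture(n)[:,:,::-1])
E
```

```text
pics
{'clock': 0.0, 'q': array([62.41169854, 34.38340883, -0.14807803, 91.67885329,  0.10230166,
       54.02304344, -4.5722547 ]), 'joint_velocities': array([ 0.05674219,  0.11651443,  0.00403028,  0.05714655, -0.04458098,
        0.15539404,  0.02011843]), 'joint_efforts': array([ 4.89729555e-04, -7.65080452e+01,  1.49718381e+00, -2.52360910e+01,
       -5.23958670e-02,  1.66109082e-02,  1.48690133e-04]), 'eef_pos': array([ 285.38082956, -666.00388001,  242.78625206]), 'tcp_rot': array([-1.79915025e+02,  5.86728591e-03,  2.31984784e+01]), 'force': array([ 0.10324089, -0.64074622,  0.05533673]), 'wrist_torque': array([ 0.02086453, -0.03853083, -0.00858915]), 'width': 92.89293796007419}
scene {'fx': 515.592302927705, 'fy': 515.592302927705, 'cx': 327.8900724937766, 'cy': 208.88713852616291, 'R': [[-0.8576313390031219, 0.5142647033614046, -0.0005488499963323439], [0.3503565541468654, 0.5835023170155488, -0.7326495280854417], [-0.3764555369841789, -0.6285354889853813, -0.6806058828425308]], 't': [560.5338182913886, -124.61429013851192, 1752.066838987201]}
top {'fx': 484.3076568447809, 'fy': 484.3076568447809, 'cx': 310.998332906308, 'cy': 193.5115062010456, 'R': [[-0.026259383488335685, -0.9995646982547088, -0.013448374689349266], [-0.9798138197578856, 0.028402891458954835, -0.19788419433656723], [0.1981800277280079, 0.007980586428542321, -0.980133147511083]], 't': [-28.068309628008745, 610.3381933341495, 1230.7162533355317]}
wrist {'fx': 309.70691628693146, 'fy': 309.70691628693146, 'cx': 318.6769376474635, 'cy': 197.0814021253037, 'R': [[0.3936758527506539, -0.9192489205876597, -0.0008631103465982881], [-0.882943106747261, -0.37838852904829196, 0.27790932213973457], [-0.2557944354526546, -0.10864411204982484, -0.9606069246618855]], 't': [-724.3915980388998, -33.62089217530489, 391.5795358200058]}
```

View pics/scene0.png

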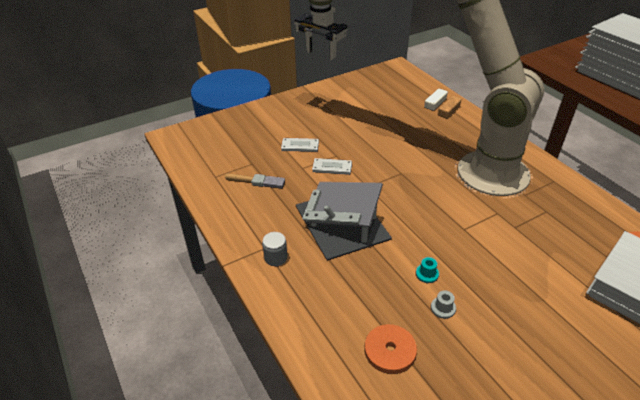

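View pics/top0.png

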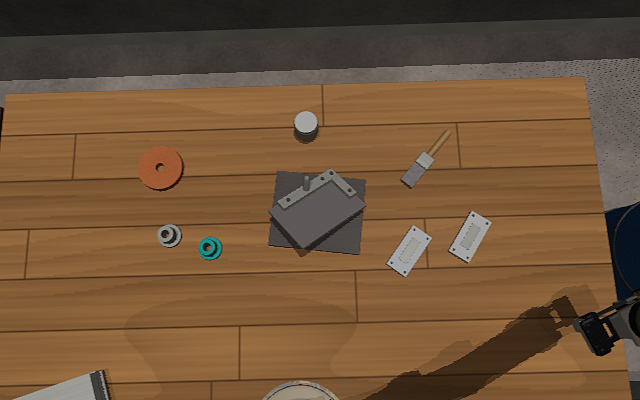

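View pics/wrist0.png

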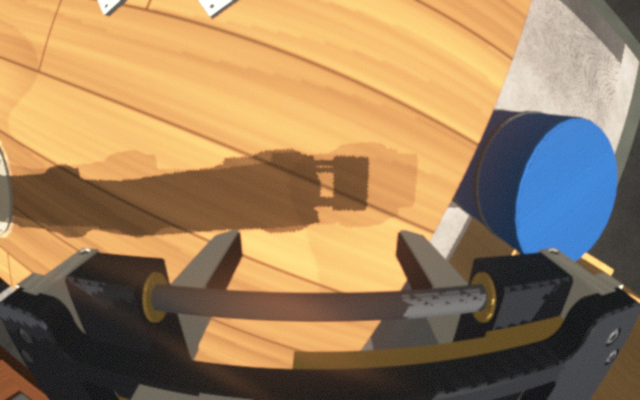

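Run:
```python
import cv2
t=cv2.imread("pics/top0.png"); s=cv2.imread("pics/scene0.png")
cv2.imwrite("pics/z1.png",cv2.resize(t[160:260,260:375],None,fx=6,fy=6,interpolation=cv2.INTER_CUBIC))
cv2.imwrite("pics/z2.png",cv2.resize(s[170:265,290:400],None,fx=6,fy=6,interpolation=cv2.INTER_CUBIC))
cv2.imwrite("pics/z3.png",cv2.resize(t[205:285,380:500],None,fx=6,fy=6,interpolation=cv2.INTER_CUBIC))
```

```text
(no output)
```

View pics/z1.png

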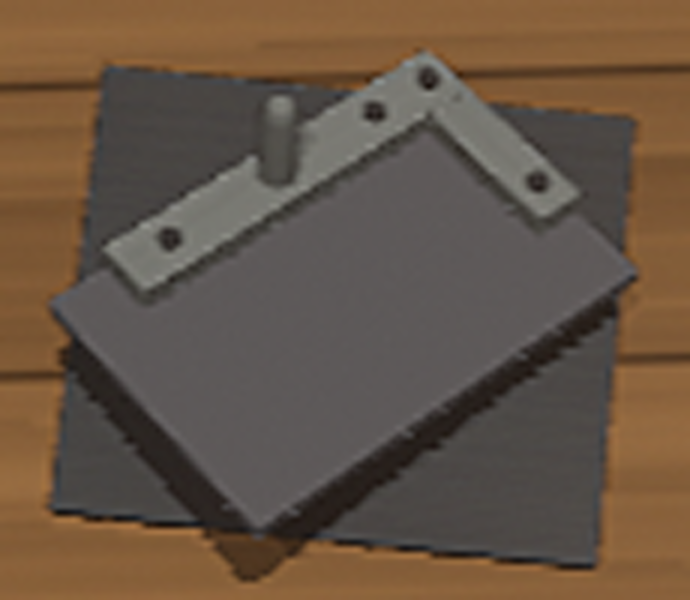

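View pics/z2.png

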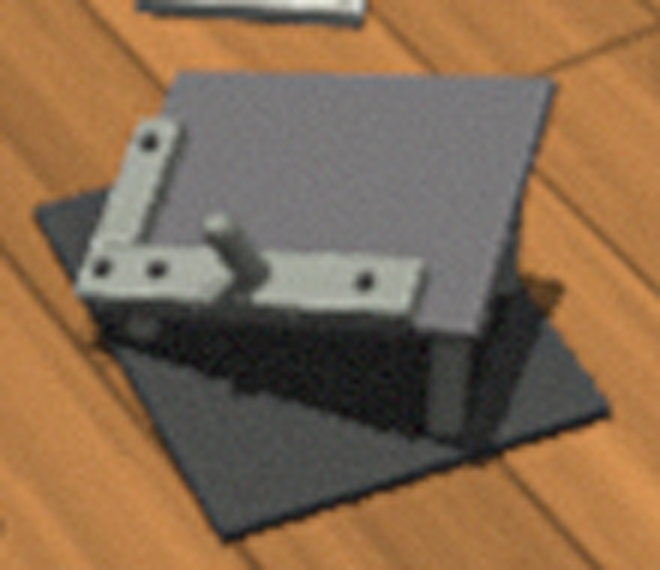

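View pics/z3.png

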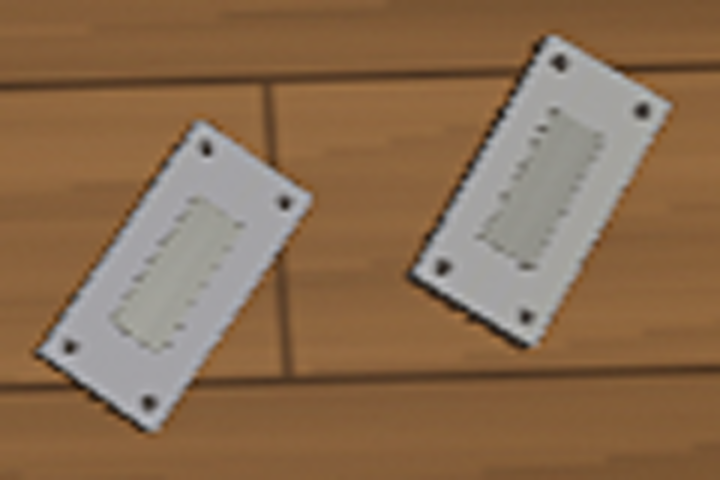

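```bash
cat > h.py <<'E'
import numpy as np, cv2
from workcell import observe,capture,camera_params
from scipy.spatial.transform import Rotation as Ro
from scipy.optimize import least_squares
def proj(p,X):
    X=np.atleast_2d(X); c=X@np.array(p['R']).T+np.array(p['t'])
    return np.c_[p['fx']*c[:,0]/c[:,2]+p['cx'],p['fy']*c[:,1]/c[:,2]+p['cy']]
def ray(p,uv):
    uv=np.atleast_2d(uv); R=np.array(p['R']);t=np.array(p['t'])
    d=np.c_[(uv[:,0]-p['cx'])/p['fx'],(uv[:,1]-p['cy'])/p['fy'],np.ones(len(uv))]@R
    return -R.T@t,d
def onz(p,uv,z):
    o,d=ray(p,uv); return o+d*((z-o[2])/d[:,2])[:,None]
def deckR(az):
    a=np.radians(26); d=np.array([np.cos(az),np.sin(az),0])
    dn=d*np.cos(a)+np.array([0,0,-np.sin(a)])   # downhill vector
    n=d*np.sin(a)+np.array([0,0,np.cos(a)])
    c=np.cross(n,dn) # = left of downhill
    # downhill=(-1,-1)/s2 ; c = n x dn = (1,-1)/s2
    s=2**-.5
    return np.c_[-s*dn+s*c,-s*dn-s*c,n]
E
cat > fit.py <<'E'
from h import *
D=dict(A=(-24,-30,14),B=(160,-30,14),C=(160,0,14),I=(0,0,14),S=(-24,75,14),T=(0,75,14),P=(190,-30,0),Q=(190,115,0),W=(-24,115,0),tip=(75,-15,62))
top=dict(A=(430,50),B=(105,250),C=(148,293),I=(432,121),S=(580,193),T=(543,218),P=(52,300),Q=(262,530),W=(635,272),tip=(281,104))
sc=dict(A=(80,290),B=(413,308),C=(424,258),I=(133,243),S=(143,118),T=(182,122),P=(475,333),Q=(555,82),W=(180,72),tip=(216,222))
def pts(d,o): return [((u+.5)/6-.5+o[0],(v+.5)/6-.5+o[1]) for u,v in d.values()]
X=np.array([D[k] for k in top],float)
U1=np.array(pts(top,(260,160)));U2=np.array(pts(sc,(290,170)))
p1,p2=camera_params("top"),camera_params("scene")
def T4(v): return deckR(v[3]),v[:3]
def T6(v): return Ro.from_rotvec(v[3:]).as_matrix()@deckR(0.),v[:3]
for T,v0,nm in((T4,[650,0,100,0.],'4'),(T6,[650,0,100,0,0,0.],'6')):
    def f(v):
        R,t=T(v); Y=X@R.T+t
        return np.r_[(proj(p1,Y)-U1).ravel(),(proj(p2,Y)-U2).ravel()]
    r=least_squares(f,v0,loss='soft_l1'); R,t=T(r.x)
    print(nm,r.x.round(3),np.sqrt((f(r.x)**2).mean()),'normal',R[:,2].round(3),np.degrees(np.arccos(R[2,2])))
    print((R@X[-1]+t).round(1),'az',np.degrees(np.arctan2(R[1,2],R[0,2])))
    print(f(r.x).round(1).reshape(2,-1,2).tolist())
    if nm=='4': np.savez('deck.npz',R=R,t=t)
# parts
im=cv2.imread('pics/top0.png')
hsv=cv2.cvtColor(im,cv2.COLOR_BGR2HSV)
m=((hsv[...,1]<50)&(hsv[...,2]>110)).astype(np.uint8)*255
m=cv2.morphologyEx(m,cv2.MORPH_CLOSE,np.ones((3,3)))
cs,_=cv2.findContours(m[80:300,100:520],cv2.RETR_EXTERNAL,cv2.CHAIN_APPROX_NONE,offset=(100,80))
for c in cs:
    if cv2.contourArea(c)<150: continue
    (r)=cv2.minAreaRect(c); b=cv2.boxPoints(r)
    w=onz(p1,b,14)[:,:2]; print('blob',np.round(r[0],1),cv2.contourArea(c), 'ctr',w.mean(0).round(1)); e=np.diff(np.r_[w,w[:1]],axis=0)
    print('  sides',np.linalg.norm(e,axis=1).round(1),np.degrees(np.arctan2(e[:,1],e[:,0])).round(1))
E
python3 fit.py
```

```text
4 [ 6.42656e+02 -9.96230e+01  4.23790e+01 -1.33000e-01] 0.4982890507763719 normal [ 0.435 -0.058  0.899] 25.999999999999996
[640.2 -35.1 116.7] az -7.598962487580936
[[[-0.5, 0.2], [-0.2, -0.0], [-0.4, 0.3], [-0.3, -0.7], [0.3, 0.5], [-0.2, 0.7], [-0.6, 0.6], [-0.6, 0.4], [0.8, 0.1], [0.2, 0.6]], [[-1.1, 0.4], [-1.3, 0.8], [-0.2, 0.1], [0.2, 0.1], [-0.4, -0.0], [-0.2, -0.5], [-0.2, -0.1], [-0.2, -0.9], [-0.6, -0.4], [-0.1, 0.1]]]
6 [ 6.42884e+02 -9.94110e+01  4.24330e+01  7.00000e-03 -6.00000e-03
 -1.34000e-01] 0.491005088145195 normal [ 0.429 -0.064  0.901] 25.697382199572274
[640.1 -35.4 117.2] az -8.528155859369782
[[[-0.6, 0.1], [-0.2, -0.1], [-0.3, 0.2], [-0.4, -0.8], [0.3, 0.5], [-0.3, 0.8], [-0.6, 0.5], [-0.5, 0.5], [0.7, 0.2], [0.3, 0.6]], [[-1.1, 0.4], [-1.3, 0.7], [-0.2, -0.0], [0.1, 0.1], [-0.4, 0.1], [-0.2, -0.4], [-0.2, -0.3], [-0.2, -0.8], [-0.6, -0.1], [-0.1, -0.1]]]
blob [408.9 250.4] 1060.5 ctr [ 455.3 -304.2]
  sides [129.6  63.2 128.8  62.3] [ -37.6 -127.3  142.    53.4]
blob [168.8 235.1] 385.5 ctr [514.4 346.5]
  sides [61.2 60.3 60.7 60.1] [ -64.3 -152.6  115.5   27.9]
blob [470.  236.2] 1040.0 ctr [ 489.1 -471.5]
  sides [130.3  63.1 129.6  62.1] [ -33.8 -123.   145.7   57.6]
blob [314.8 186.6] 643.5 ctr [638.4 -55.7]
  sides [216.5  83.9 213.8  83.6] [ -81.1 -172.4   98.8    9.4]
blob [417.6 168.8] 418.5 ctr [ 680.6 -343.4]
  sides [102.8  39.9 102.4  39.4] [ -41.  -132.9  138.7   47.7]
blob [305.8 121.8] 359.5 ctr [828. -35.]
  sides [62.1 64.6 61.6 64.2] [ -45.  -138.2  134.7   42.2]
blob [201.  85.] 1313.5 ctr [949.7 267.4]
  sides [590.3  31.  587.7  31.3] [-91.9 178.7  88.2   3.5]
```

Call:
apply_moves(
  series=[
    [0,0,0.25,0.95,0],
    [0,0,0.25,0.95,0],
    [0,0,0.25,0.95,0],
    [0,0,0.25,0.95,0],
    [0,0,0.25,0.95,0],
    [0,0,0.25,0.95,0],
    [0,0,0.25,0.95,0],
    [0,0,0.25,0.95,0],
    [0,0,0,0,0],
  ],
)

```text
clock: 1.27
eef_pos: [285.5, -665.4, 122.1]
tcp_rot: [-179.9, 0.2, -37.5]
force: [-0.3, -0.4, -0.5]
width: 93.1
```

```bash
cat >> h.py <<'E'
def st():
    s=observe(); R=Ro.from_euler('xyz',s['tcp_rot'],degrees=True).as_matrix()
    print('t',round(s['clock'],2),'p',s['eef_pos'].round(1),'rot',s['tcp_rot'].round(1),'F',s['force'].round(1),'w',round(s['width'],1)); return s,R
def to(P):
    s,R=st(); d=R.T@(np.array(P,float)-s['eef_pos']); print('units to',np.round(P,1),(d/60).round(3),'mm',d.round(1)); return d/60
E
python3 -c "
from h import *
to([455.3,-304.2,123])"
```

```text
t 1.27 p [ 285.5 -665.4  122.1] rot [-179.9    0.2  -37.5] F [-0.3 -0.4 -0.5] w 93.1
units to [ 455.3 -304.2  123. ] [-1.423e+00 -6.498e+00 -5.000e-03] mm [-8.540e+01 -3.899e+02 -3.000e-01]
```

Call:
apply_moves(
  series=[
    [-0.08,-0.36,0,0,0],
    [-0.16,-0.72,0,0,0],
    [-0.16,-0.72,0,0,0],
    [-0.16,-0.72,0,0,0],
    [-0.16,-0.72,0,0,0],
    [-0.16,-0.72,0,0,0],
    [-0.16,-0.72,0,0,0],
    [-0.16,-0.72,0,0,0],
    [-0.16,-0.72,0,0,0],
    [-0.07,-0.38,0,0,0],
    [0,0,0,0,0],
    [0,0,0,0,0],
  ],
)

```text
clock: 2.78
eef_pos: [455.3, -305.5, 124.2]
tcp_rot: [180.0, -0.1, -37.6]
force: [-0.1, -0.2, 0.6]
width: 92.9
```

```bash
python3 -c "
from h import *
to([455.3,-304.2,32])
p=camera_params('wrist');im=capture('wrist')
cv2.imwrite('pics/w1.png',im[:,:,::-1])
import pickle;pickle.dump(p,open('w1.pkl','wb'))"
```

```text
t 2.77 p [ 455.3 -305.5  124.2] rot [ 1.80e+02 -1.00e-01 -3.76e+01] F [-0.1 -0.2  0.6] w 92.9
units to [ 455.3 -304.2   32. ] [-0.014 -0.017  1.537] mm [-0.8 -1.  92.2]
```

View pics/w1.png

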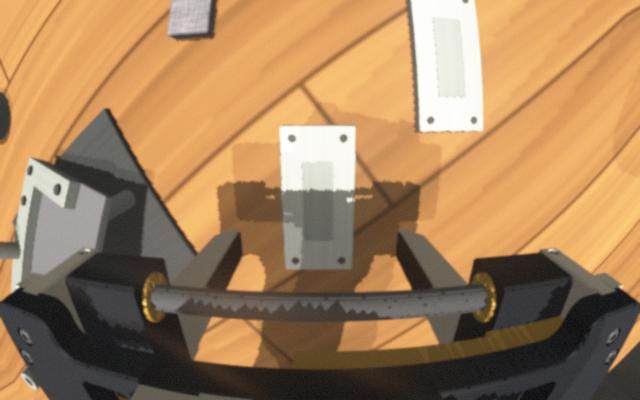

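Call:
apply_moves(
  series=[
    [-0.01,-0.02,0.3,0,0],
    [0,0,0.4,0,0],
    [0,0,0.4,0,0],
    [0,0,0.3,0,0],
    [0,0,0.13,0,0],
    [0,0,0,0,0],
    [0,0,0,0,120],
    [0,0,0,0,160],
    [0,0,0,0,200],
    [0,0,0,0,255],
    [0,0,0,0,255],
    [0,0,0,0,255],
  ],
)

```text
clock: 4.32
eef_pos: [455.9, -303.9, 32.1]
tcp_rot: [-180.0, -0.0, -37.6]
force: [-0.7, 0.7, 5.1]
width: 61.7
```

```bash
cat > lay.py <<'E'
from h import *
D=np.load('deck.npz');R=D['R'];t=D['t']
s,Rt=st()
az=np.radians(s['tcp_rot'][2]+180)   # blank long axis, pointing uphill
h=np.array([np.cos(az),np.sin(az),0]); w=np.array([h[1],-h[0],0])  # horizontal width dir
n=R[:,2]
print('w uphill?',-(w@n))
if -(w@n)<0: w=-w
# wanted: laid centre deck
cd=np.array([87,58,0.])
lx=h-n*(h[2]+0)  # long dir in deck: in vertical plane of h
lx=h+np.array([0,0,1])*(-(h@n)/n[2]); lx/=np.linalg.norm(lx)
print('pitch',np.degrees(np.arcsin(lx[2])),'deck long dir',(R.T@lx).round(3), 'angle off x',np.degrees(np.arctan2(*(R.T@lx)[[1,0]])))
wy=np.cross(n,lx); wy*=np.sign(wy@w)
roll=np.degrees(np.arccos(wy@w)); print('roll',roll)
E=R@cd+t+31*wy
nh=np.cross(lx,w); nh*=np.sign(nh[2])
C=E-31*w+7*nh
off=25+ (7-7)  # tip is at plate mid when gripped: TCP 25 above plate mid
T=C+np.array([0,0,25.])
for f in [(1,1),(1,-1),(-1,1),(-1,-1)]:
    print(f,(R.T@(R@cd+t+65*f[0]*lx+31*f[1]*wy-t)).round(1))
print('plate centre',C,'TCP final',T)
to(T); to(T+[0,0,120])
E
python3 lay.py
```

```text
t 4.33 p [ 455.9 -303.9   32.1] rot [-180.    -0.   -37.6] F [-0.7  0.7  5.1] w 61.7
w uphill? -0.21923929033682313
pitch 22.896973925842534 deck long dir [ 0.953  0.302 -0.   ] angle off x 17.56668969032518
roll 12.664356796237652
(1, 1) [139.6 107.2  -0. ]
(1, -1) [158.3  48.1   0. ]
(-1, 1) [15.7 67.9 -0. ]
(-1, -1) [34.4  8.8 -0. ]
plate centre [558.73591689 -69.78849349 100.03493673] TCP final [558.73591689 -69.78849349 125.03493673]
t 4.33 p [ 455.9 -303.9   32.1] rot [-180.    -0.   -37.6] F [-0.7  0.7  5.1] w 61.7
units to [558.7 -69.8 125. ] [-1.022 -4.137 -1.549] mm [ -61.3 -248.2  -92.9]
t 4.33 p [ 455.9 -303.9   32.1] rot [-180.    -0.   -37.6] F [-0.7  0.7  5.1] w 61.7
units to [558.7 -69.8 245. ] [-1.021 -4.137 -3.549] mm [ -61.3 -248.2 -212.9]
```

Call:
apply_moves(
  series=[
    [0,0,-0.2,0,255],
    [0,0,-0.5,0,255],
    [0,0,-0.6,0,255],
    [0,0,-0.6,0,255],
    [-0.1,-0.4,-0.5,0,255],
    [-0.15,-0.6,-0.3,0,255],
    [-0.15,-0.6,-0.2,0,255],
    [-0.15,-0.6,0,0,255],
    [-0.15,-0.6,0,0,255],
    [-0.15,-0.6,0,0,255],
    [-0.1,-0.4,0,0,255],
    [-0.07,-0.33,0,0,255],
    [0,0,0,0,255],
    [0,0,0,0,255],
  ],
)

```text
clock: 6.08
eef_pos: [558.0, -71.1, 205.9]
tcp_rot: [180.0, 0.0, -37.7]
force: [-0.4, 0.0, -3.3]
width: 61.5
```

```bash
python3 lay.py|tail -4; python3 -c "
from h import *
im=capture('top')[:,:,::-1]; cv2.imwrite('pics/t2.png',cv2.resize(im[130:280,240:400],None,fx=5,fy=4,interpolation=2))
im=capture('scene')[:,:,::-1]; cv2.imwrite('pics/s2.png',cv2.resize(im[100:270,260:420],None,fx=4,fy=3.5,interpolation=2))"
```

```text
t 6.08 p [558.  -71.1 205.9] rot [180.    0.  -37.7] F [-0.4  0.  -3.3] w 61.5
units to [558.7 -69.8 125. ] [-0.003 -0.026  1.347] mm [-0.2 -1.6 80.8]
t 6.08 p [558.  -71.1 205.9] rot [180.    0.  -37.7] F [-0.4  0.  -3.3] w 61.5
units to [558.7 -69.8 245. ] [-0.003 -0.025 -0.653] mm [ -0.2  -1.5 -39.2]
```

View pics/s2.png

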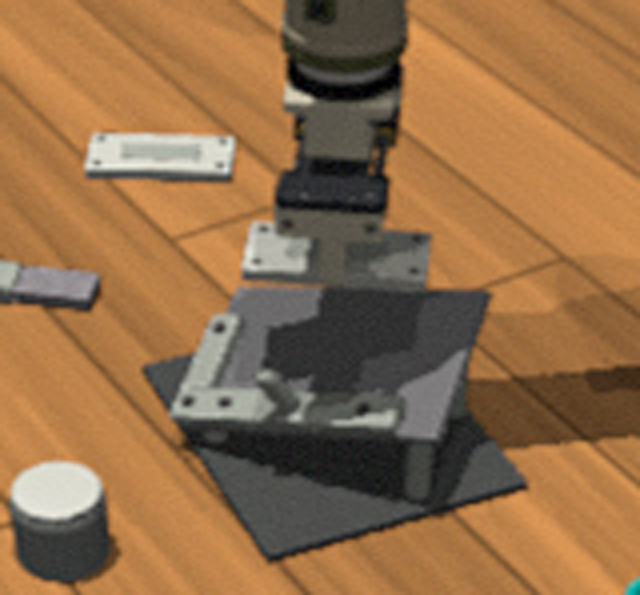

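Call:
apply_moves(
  series=[
    [0,-0.02,0.2,0,255],
    [0,0,0.3,0,255],
    [0,0,0.15,0,255],
    [0,0,0.06,0,255],
    [0,0,0.06,0,255],
    [0,0,0.06,0,255],
    [0,0,0.06,0,255],
    [0,0,0,0,255],
  ],
)

```text
clock: 7.18
eef_pos: [559.5, -69.3, 152.5]
tcp_rot: [-180.0, -0.0, -37.6]
force: [0.3, -0.4, -0.3]
width: 61.6
```

Call:
apply_moves(
  series=[
    [0,0,0.06,0,255],
    [0,0,0.06,0,255],
    [0,0,0.06,0,255],
    [0,0,0.06,0,255],
    [0,0,0,0,255],
  ],
)

```text
clock: 7.8
eef_pos: [559.3, -69.1, 137.7]
tcp_rot: [180.0, 0.0, -37.6]
force: [2.5, -0.8, -0.7]
width: 61.8
```

Call:
apply_moves(
  series=[
    [0,0,0.04,0,255],
    [0,0,0.04,0,255],
    [0,0,0.04,0,255],
    [0,0,0,0,255],
  ],
)

```text
clock: 8.3
eef_pos: [558.8, -69.0, 130.5]
tcp_rot: [180.0, 0.1, -37.6]
force: [0.7, 0.4, 1.0]
width: 61.4
```

```bash
python3 lay.py|tail -4; python3 -c "
from h import *
im=capture('scene')[:,:,::-1]; cv2.imwrite('pics/s3.png',cv2.resize(im[120:250,280:420],None,fx=5,fy=4.5,interpolation=2))
im=capture('wrist')[:,:,::-1]; cv2.imwrite('pics/w3.png',im)"
```

```text
t 8.3 p [558.8 -69.  130.5] rot [ 1.80e+02  1.00e-01 -3.76e+01] F [0.7 0.4 1. ] w 61.4
units to [558.7 -69.8 125. ] [0.008 0.011 0.091] mm [0.5 0.7 5.5]
t 8.3 p [558.8 -69.  130.5] rot [ 1.80e+02  1.00e-01 -3.76e+01] F [0.7 0.4 1. ] w 61.4
units to [558.7 -69.8 245. ] [ 0.006  0.012 -1.909] mm [   0.3    0.7 -114.5]
```

View pics/s3.png

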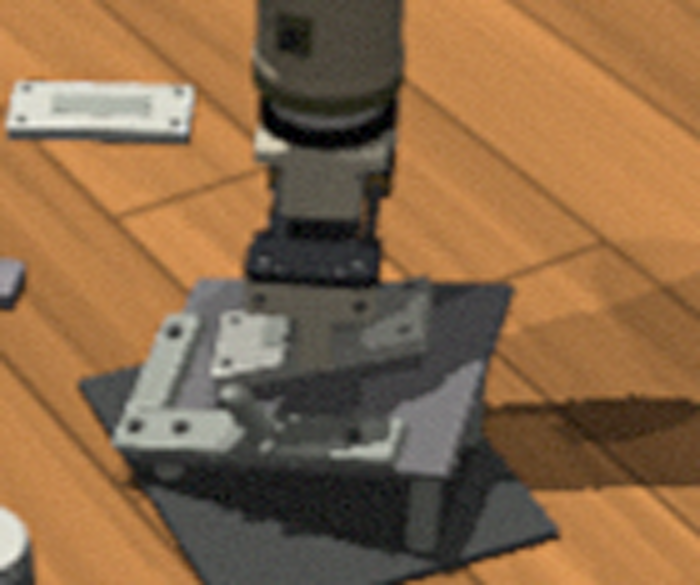

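View pics/w3.png

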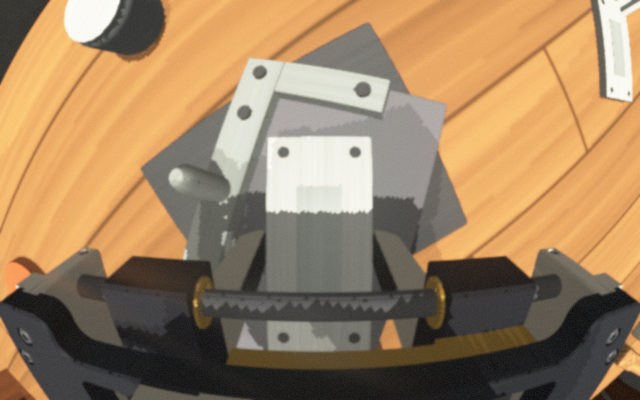

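Call:
apply_moves(
  series=[
    [0,0,0.03,0,255],
    [0,0,0.03,0,255],
    [0,0,0,0,255],
  ],
)

```text
clock: 8.78
eef_pos: [560.4, -69.4, 127.8]
tcp_rot: [-179.9, -0.1, -37.6]
force: [2.5, 0.2, 4.5]
width: 61.4
```

Call:
apply_moves(
  series=[
    [0,0,0.025,0,255],
    [0,0,0,0,255],
  ],
)

```text
clock: 9.02
eef_pos: [561.4, -69.6, 127.0]
tcp_rot: [-179.9, -0.2, -37.6]
force: [2.7, -0.1, 10.6]
width: 61.6
```

Call:
apply_moves(
  series=[
    [0,0,0,0,85],
    [0,0,0,0,83],
    [0,0,0,0,82],
    [0,0,0,0,81],
    [0,0,0,0,80],
    [0,0,0,0,79],
    [0,0,0,0,79],
  ],
)

```text
clock: 9.9
eef_pos: [559.2, -69.2, 125.7]
tcp_rot: [180.0, 0.0, -37.6]
force: [0.5, 0.1, 1.4]
width: 64.2
```

```bash
python3 -c "
from h import *
im=capture('scene')[:,:,::-1]; cv2.imwrite('pics/s4.png',cv2.resize(im[120:250,280:420],None,fx=5,fy=4.5,interpolation=2))
im=capture('wrist')[:,:,::-1]; cv2.imwrite('pics/w4.png',im)"
```

```text
(no output)
```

View pics/s4.png

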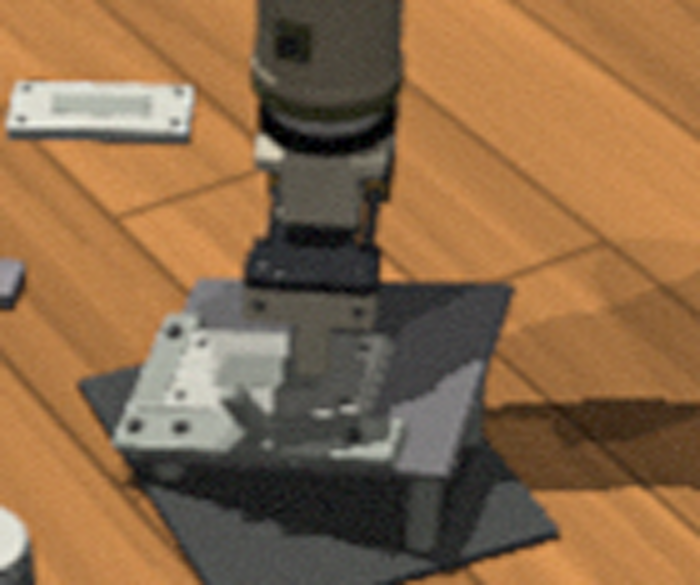

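View pics/w4.png

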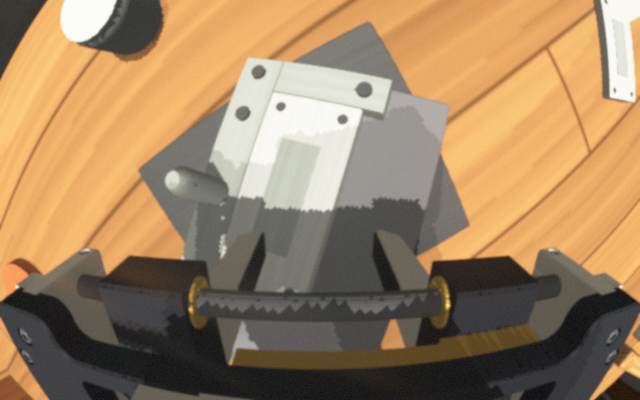

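Call:
apply_moves(
  series=[
    [0,0,-0.1,0,76],
    [0,0,-0.4,0,60],
    [0,0,-0.6,-0.6,40],
    [0,0,-0.6,-0.8,0],
    [0,0,-0.3,-0.8,0],
    [0,0,0,-0.8,0],
    [0,0,0,-0.75,0],
    [0,0,0,0,0],
  ],
)

```text
clock: 11.0
eef_pos: [558.9, -69.4, 246.0]
tcp_rot: [-180.0, 0.0, -7.7]
force: [0.1, -0.1, -0.2]
width: 93.0
```

Run:
```python
from h import *
im=cv2.imread('pics/top0.png'); hsv=cv2.cvtColor(im,cv2.COLOR_BGR2HSV)
cv2.imwrite('pics/z5.png',cv2.resize(im[215:265,145:230],None,fx=9,fy=9,interpolation=2))
s=cv2.imread('pics/scene0.png')
cv2.imwrite('pics/z6.png',cv2.resize(s[275:330,415:475],None,fx=9,fy=9,interpolation=2))
D=np.load('deck.npz');print(D['R'],D['t'])
to([514,346,240])
```

```text
[[-0.53645528 -0.72346868  0.43452134]
 [ 0.78494019 -0.61685366 -0.05796952]
 [ 0.30997521  0.30997521  0.89879405]] [642.65598348 -99.6225722   42.37918876]
t 11.0 p [558.9 -69.4 246. ] rot [-180.     0.    -7.7] F [ 0.1 -0.1 -0.2] w 93.0
units to [514 346 240] [-1.665 -6.761  0.101] mm [ -99.9 -405.7    6.1]
```

View pics/z5.png

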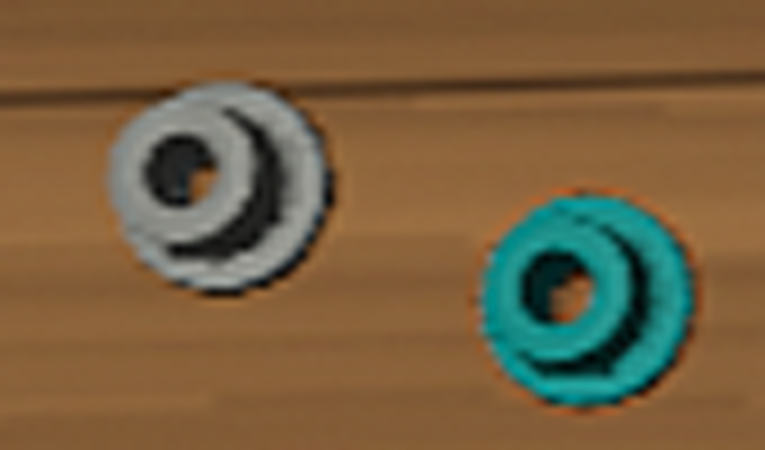

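View pics/z6.png

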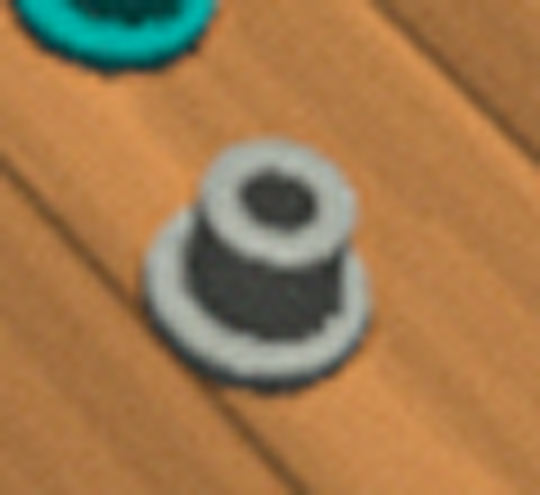

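Run:
```python
from h import *
f=lambda u,o:[(u[0]+.5)/9-.5+o[0],(u[1]+.5)/9-.5+o[1]]
print(onz(camera_params('top'),f((182,171),(145,215)),50),onz(camera_params('top'),f((222,190),(145,215)),12))
print(onz(camera_params('scene'),f((279,199),(415,275)),50))
```

```text
[[514.29806944 346.28949876  50.        ]] [[512.95233687 345.85456809  12.        ]]
[[514.8937428  348.06943576  50.        ]]
```

Call:
apply_moves(
  series=[
    [-0.1,-0.4,0,0,0],
    [-0.2,-0.8,0.1,0,0],
    [-0.2,-0.8,0.2,0,0],
    [-0.2,-0.8,0.2,0,0],
    [-0.2,-0.8,0.2,0,0],
    [-0.2,-0.8,0.2,0,0],
    [-0.2,-0.8,0.2,0,0],
    [-0.2,-0.8,0.2,0,0],
    [-0.1,-0.4,0,0,0],
    [-0.07,-0.16,0,0,0],
    [0,0,0,0,0],
    [0,0,0,0,0],
  ],
)

```text
clock: 12.5
eef_pos: [512.7, 332.3, 168.2]
tcp_rot: [180.0, -0.0, -7.8]
force: [0.5, -0.1, -0.4]
width: 93.3
```

```bash
python3 -c "
from h import *
to([511,345,46])
im=capture('scene')[:,:,::-1]; cv2.imwrite('pics/s5.png',cv2.resize(im[165:265,290:400],None,fx=7,fy=6,interpolation=2))
im=capture('top')[:,:,::-1]; cv2.imwrite('pics/t5.png',cv2.resize(im[160:260,260:375],None,fx=6.9,fy=6,interpolation=2))
print({k:np.round(v,3).tolist() for k,v in camera_params('wrist').items()})
im=capture('wrist')[:,:,::-1]; cv2.imwrite('pics/w5.png',im)"
```

```text
t 12.5 p [512.7 332.3 168.2] rot [180.   -0.   -7.8] F [ 0.5 -0.1 -0.4] w 93.3
units to [511 345  46] [-0.057 -0.206  2.037] mm [ -3.4 -12.4 122.2]
{'fx': 309.707, 'fy': 309.707, 'cx': 318.677, 'cy': 197.081, 'R': [[-0.135, -0.991, 0.001], [-0.952, 0.13, 0.277], [-0.275, 0.037, -0.961]], 't': [398.241, 432.348, 447.809]}
```

View pics/s5.png

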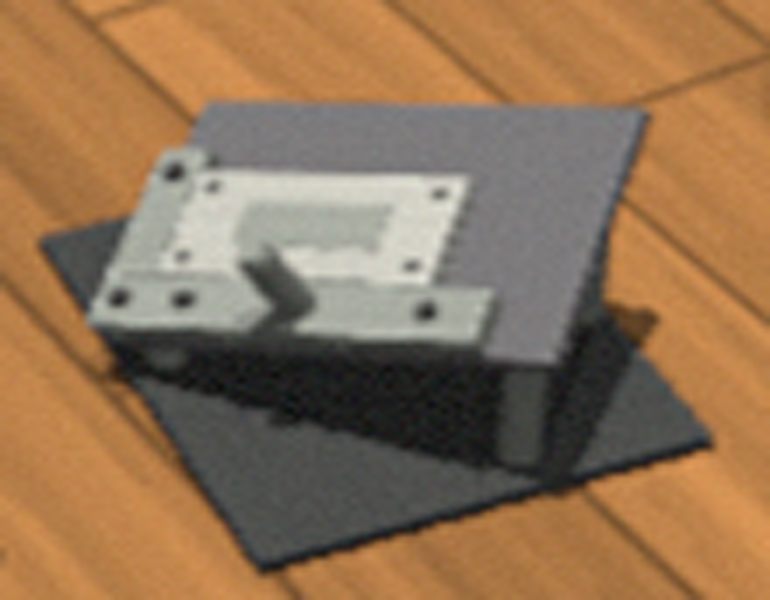

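View pics/t5.png

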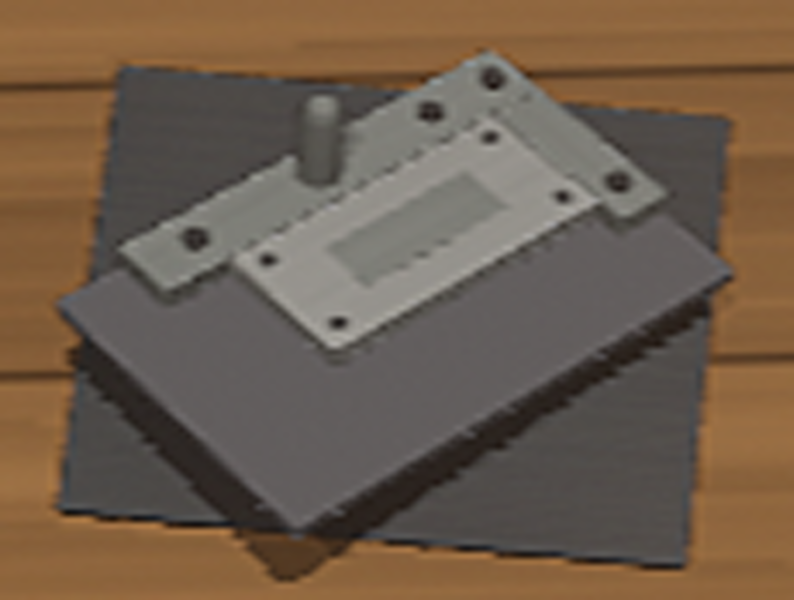

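View pics/w5.png

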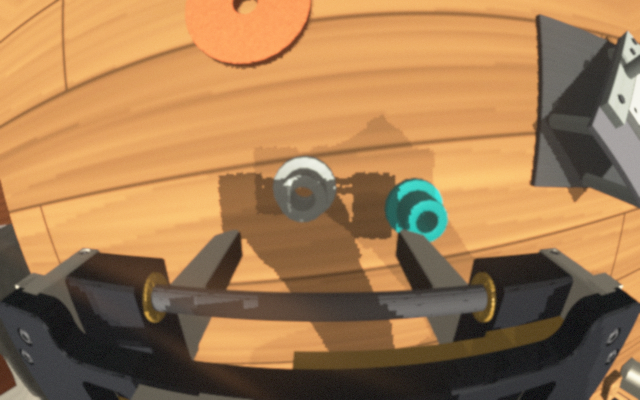

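Run:
```python
from h import *
p=camera_params('wrist');R=p['R'];t=p['t']
def wz(uv,z):
    a=np.array(uv)-[p['cx'],p['cy']]; r=np.hypot(*a); th=r/p['fx']
    d=np.r_[a/r*np.sin(th),np.cos(th)]@R; o=-R.T@t; return o+d*(z-o[2])/d[2]
print(wz((305.5,195.5),50),wz((303.5,186),12),wz((427,221),50))
to([514.2,346.7,47])
# home check: project edges
D=np.load('deck.npz')
for n,o,sx,sy in(('top',(260,160),6.9,6),('scene',(290,165),7,6)):
    q=proj(camera_params(n),np.array([(0,0,14),(130,0,14),(130,62,14),(0,62,14)])@D['R'].T+D['t'])
    print(n,np.c_[(q[:,0]-o[0]+.5)*sx-.5,(q[:,1]-o[1]+.5)*sy-.5].round(0).tolist())
```

```text
[516.86300867 343.45443098  50.        ] [516.39880768 347.08365248  12.        ] [477.15112221 234.96353419  50.        ]
t 12.65 p [512.6 332.9 168.1] rot [180.   -0.   -7.7] F [-0.5  0.1  1. ] w 93.5
units to [514.2 346.7  47. ] [-0.005 -0.232  2.018] mm [ -0.3 -13.9 121.1]
top [[495.0, 117.0], [232.0, 260.0], [336.0, 354.0], [600.0, 204.0]]
scene [[156.0, 273.0], [427.0, 286.0], [470.0, 177.0], [202.0, 170.0]]
```

Call:
apply_moves(
  series=[
    [0,-0.22,0.2,0,40],
    [0,0,0.5,0,40],
    [0,0,0.5,0,40],
    [0,0,0.4,0,40],
    [0,0,0.3,0,40],
    [0,0,0.1,0,40],
    [0,0,0,0,40],
    [0,0,0,0,110],
    [0,0,0,0,140],
    [0,0,0,0,200],
    [0,0,0,0,255],
    [0,0,0,0,255],
    [0,0,0,0,255],
  ],
)

```text
clock: 14.28
eef_pos: [513.8, 347.4, 47.9]
tcp_rot: [-180.0, -0.0, -7.6]
force: [-0.2, -0.7, 5.1]
width: 43.6
```

```bash
cat > ins.py <<'E'
from h import *
D=np.load('deck.npz');R,t=D['R'],D['t']
n=R[:,2]
b=R@np.array([75,-15,14.])+t   # seat centre
tip=R@np.array([75,-15,62.])+t
print('seat',b.round(1),'tip',tip.round(1),'axis',n.round(3))
G=40.  # grasp height above underside on axis (world), updated
fin=b+G*n+[0,0,6.]
print('final TCP',fin.round(1))
to(fin+n*55); to(fin)
s,Rt=st(); print('axis in tool units per 10mm',(Rt.T@(-n)*10/60).round(4))
E
python3 ins.py; python3 -c "
from h import *
cv2.imwrite('pics/w6.png',capture('wrist')[:,:,::-1])"
```

```text
seat [619.4 -32.3  73.6] tip [640.2 -35.1 116.7] axis [ 0.435 -0.058  0.899]
final TCP [636.7 -34.6 115.5]
t 14.28 p [513.8 347.4  47.9] rot [-180.    -0.    -7.6] F [-0.2 -0.7  5.1] w 43.6
units to [660.6 -37.8 164.9] [ 3.275  6.039 -1.951] mm [ 196.5  362.4 -117.1]
t 14.28 p [513.8 347.4  47.9] rot [-180.    -0.    -7.6] F [-0.2 -0.7  5.1] w 43.6
units to [636.7 -34.6 115.5] [ 2.873  6.039 -1.127] mm [172.4 362.4 -67.6]
t 14.28 p [513.8 347.4  47.9] rot [-180.    -0.    -7.6] F [-0.2 -0.7  5.1] w 43.6
axis in tool units per 10mm [-0.0731  0.      0.1498]
```

View pics/w6.png

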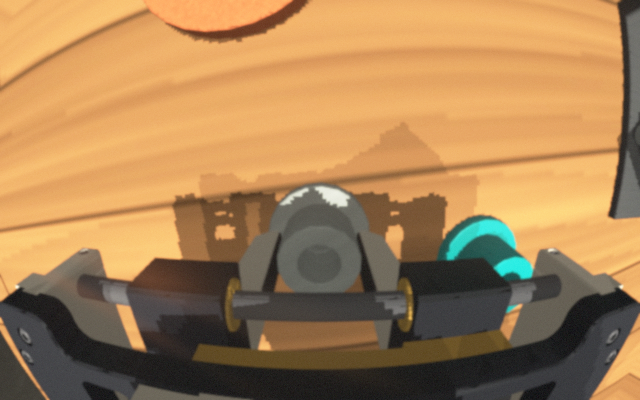

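Call:
apply_moves(
  series=[
    [0,0,-0.2,0,255],
    [0,0,-0.5,0,255],
    [0,0,-0.6,0,255],
    [0,0,-0.6,0,255],
    [0.2,0.4,-0.4,0,255],
    [0.35,0.7,-0.2,0,255],
    [0.4,0.8,0,0,255],
    [0.4,0.8,0,0,255],
    [0.4,0.8,0,0,255],
    [0.4,0.8,0,0,255],
    [0.4,0.8,0,0,255],
    [0.25,0.5,0,0,255],
    [0.12,0.3,0,0,255],
    [0,0.1,0,0,255],
    [0,0,0,0,255],
    [0,0,0,0,255],
  ],
)

```text
clock: 16.32
eef_pos: [639.5, -30.8, 197.7]
tcp_rot: [-180.0, 0.0, -7.5]
force: [0.3, 0.1, -3.3]
width: 44.1
```

Run:
```python
from h import *
to([640.2,-35.1,180])
for n in('scene','top','wrist'):
    im=capture(n)[:,:,::-1]; cv2.imwrite(f'pics/{n}7.png',im)
s=cv2.imread('pics/scene7.png'); t=cv2.imread('pics/top7.png')
cv2.imwrite('pics/s7.png',cv2.resize(s[140:250,290:390],None,fx=7,fy=5.4,interpolation=2))
```

```text
t 16.32 p [639.5 -30.8 197.7] rot [-180.     0.    -7.5] F [ 0.3  0.1 -3.3] w 44.1
units to [640.2 -35.1 180. ] [0.021 0.07  0.294] mm [ 1.2  4.2 17.7]
```

View pics/s7.png

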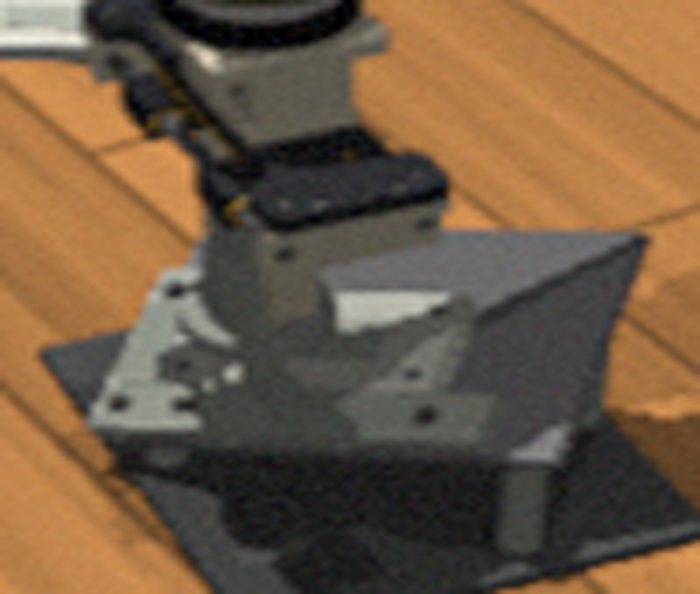

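View pics/wrist7.png

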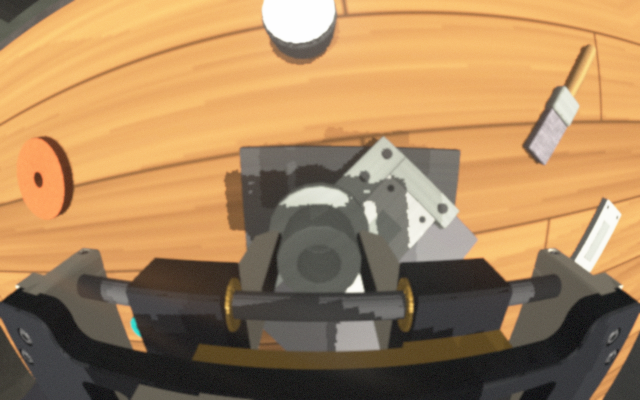

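View pics/top7.png

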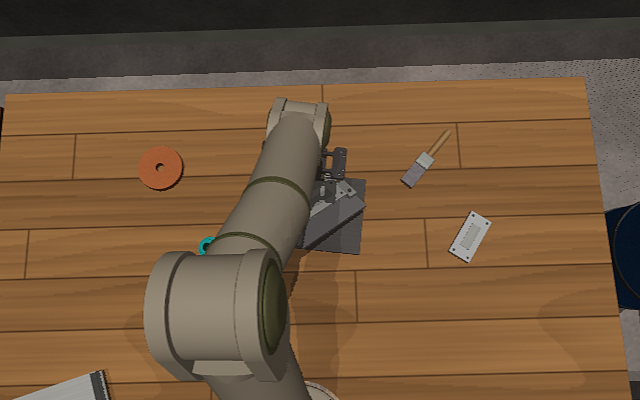

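Run:
```python
from h import *
a=cv2.imread('pics/w3.png');b=cv2.imread('pics/w4.png')
cv2.imwrite('pics/z8.png',np.hstack([cv2.resize(i[155:215,155:240],None,fx=4.5,fy=4.5,interpolation=2) for i in(a,b)]))
```

```text
(no output)
```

View pics/z8.png

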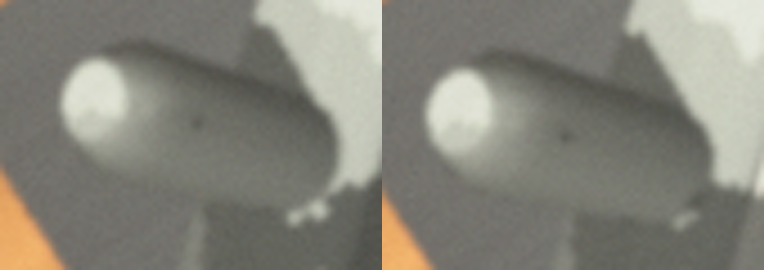

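Run:
```python
from h import *
s,Rt=st(); p=camera_params('wrist')
Rc=p['R']@Rt; tc=p['t']+p['R']@s['eef_pos']   # tcp->cam
def wray(uv,P,yaw,z):
    R0=Ro.from_euler('xyz',[180,0,yaw],degrees=True).as_matrix()
    R=Rc@R0.T; t=tc-R@np.array(P)
    a=np.array(uv)-[p['cx'],p['cy']]; r=np.hypot(*a); th=r/p['fx']
    d=np.r_[a/r*np.sin(th),np.cos(th)]@R; o=-R.T@t; return o+d*(z-o[2])/d[2]
print(wray((176,177.1),[558.8,-69,130.5],-37.6,116.7),wray((172.2,179.3),[559.2,-69.2,125.7],-37.6,116.7))
f=lambda u,o:[(u[0]+.5)/6-.5+o[0],(u[1]+.5)/6-.5+o[1]]
print(onz(camera_params('top'),f((281,104),(260,160)),116.7),onz(camera_params('scene'),f((216,222),(290,170)),116.7))
# current collar top bore in wrist image ~ (320,262)
print(wray((320,262),s['eef_pos'],s['tcp_rot'][2],197.7-48+50),s['eef_pos'])
print(wray((318,210),s['eef_pos'],s['tcp_rot'][2],197.7-48+12))
```

```text
t 16.48 p [639.7 -31.4 197.7] rot [-180.     0.    -7.5] F [-0.4 -0.3 -2.8] w 44.1
[640.8025583  -33.04772937 116.7       ] [641.14505617 -33.09752755 116.7       ]
[[641.81415703 -34.74504074 116.7       ]] [[639.93643263 -35.28330734 116.7       ]]
[641.19206198 -32.76551594 199.7       ] [639.7106668  -31.42773446 197.72116214]
[656.46520904 -33.71696778 161.7       ]
```

Call:
apply_moves(
  series=[
    [0,0.045,0.15,0,255],
    [0,0,0.2,0,255],
    [0,0,0.1,0,255],
    [-0.01,0,0.04,0,255],
    [-0.02,0,0.04,0,255],
    [-0.02,0,0.05,0,255],
    [-0.02,0,0.05,0,255],
    [0,0,0,0,255],
    [0,0,0,0,255],
  ],
)

```text
clock: 17.6
eef_pos: [635.4, -34.8, 160.0]
tcp_rot: [180.0, -0.0, -7.6]
force: [-0.0, 0.1, -3.9]
width: 43.9
```

Run:
```python
from h import *
st()
p=capture('scene')[:,:,::-1]
cv2.imwrite('pics/s9.png',cv2.resize(p[140:250,290:390],None,fx=7,fy=5.4,interpolation=2))
```

```text
t 17.6 p [635.4 -34.8 160. ] rot [180.   -0.   -7.6] F [-0.   0.1 -3.9] w 43.9
```

View pics/s9.png

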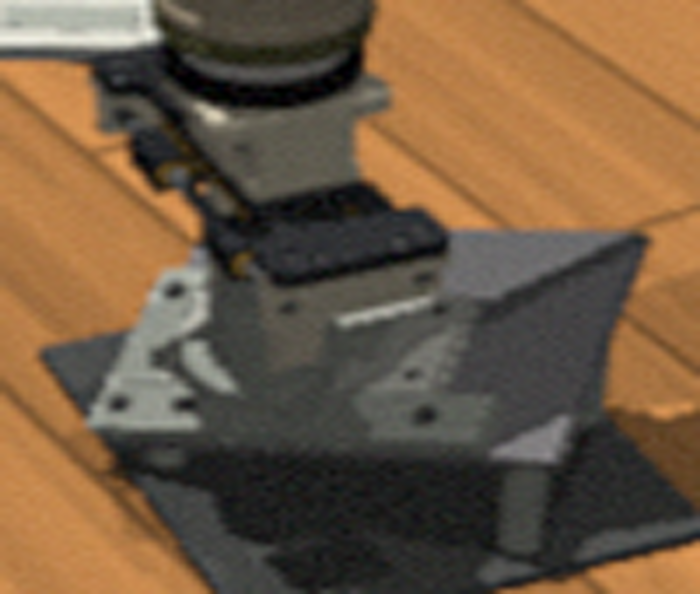

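Call:
apply_moves(
  series=[
    [-0.01,0,0.03,0,255],
    [-0.01,0,0.03,0,255],
    [-0.01,0,0.03,0,255],
    [0,0,0,0,255],
  ],
)

```text
clock: 18.15
eef_pos: [634.1, -34.4, 154.5]
tcp_rot: [-180.0, -0.1, -7.6]
force: [2.8, 1.1, -4.6]
width: 43.8
```

Call:
apply_moves(
  series=[
    [0.025,0,0.02,0,255],
    [0.025,0,0.02,0,255],
    [0.025,0,0.02,0,255],
    [0.025,0,0.02,0,255],
    [0,0,0,0,255],
  ],
)

```text
clock: 18.77
eef_pos: [637.3, -34.9, 149.2]
tcp_rot: [-180.0, 0.3, -7.6]
force: [-6.3, 2.9, 0.5]
width: 43.8
```

Call:
apply_moves(
  series=[
    [0.03,-0.02,0.015,0,255],
    [0.03,0,0.015,0,255],
    [0.03,0,0.015,0,255],
    [0.03,0,0.015,0,255],
    [0,0,0,0,255],
  ],
)

```text
clock: 19.4
eef_pos: [644.4, -35.4, 145.6]
tcp_rot: [180.0, 0.3, -7.6]
force: [-6.2, 0.3, 1.8]
width: 44.0
```

Run:
```python
from h import *
st()
p=capture('scene')[:,:,::-1]
cv2.imwrite('pics/s10.png',cv2.resize(p[140:250,290:390],None,fx=7,fy=5.4,interpolation=2))
cv2.imwrite('pics/w10.png',capture('wrist')[:,:,::-1])
```

```text
t 19.4 p [644.4 -35.4 145.6] rot [180.    0.3  -7.6] F [-6.2  0.3  1.8] w 44.0
```

View pics/s10.png

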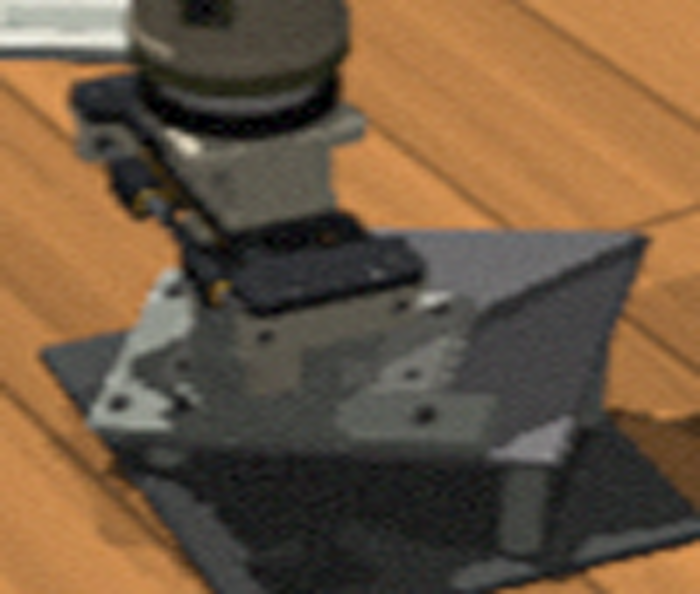

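View pics/w10.png

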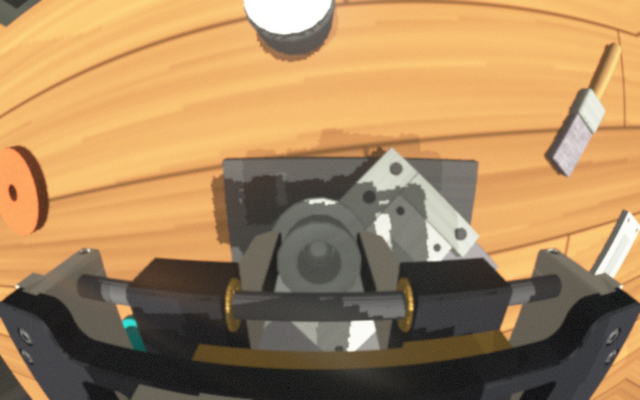

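Call:
apply_moves(
  series=[
    [0.03,0,0.01,0,255],
    [0.03,0,0.015,0,255],
    [0.01,0,0.03,0,255],
    [-0.01,0,0.04,0,255],
    [0,0,0,0,255],
  ],
)

```text
clock: 20.12
eef_pos: [648.0, -35.6, 139.8]
tcp_rot: [180.0, 0.3, -7.6]
force: [-6.8, 0.5, -0.3]
width: 43.5
```

Run:
```python
from h import *
cv2.imwrite('pics/w11.png',cv2.resize(capture('wrist')[180:340,220:420,::-1],None,fx=4,fy=3.6,interpolation=2))
to([636.8,-34.6,117.4])
```

```text
t 20.18 p [647.9 -35.6 139.8] rot [180.    0.3  -7.6] F [-6.4  0.5  0.6] w 43.8
units to [636.8 -34.6 117.4] [-0.184  0.008  0.374] mm [-11.1   0.5  22.4]
```

View pics/w11.png

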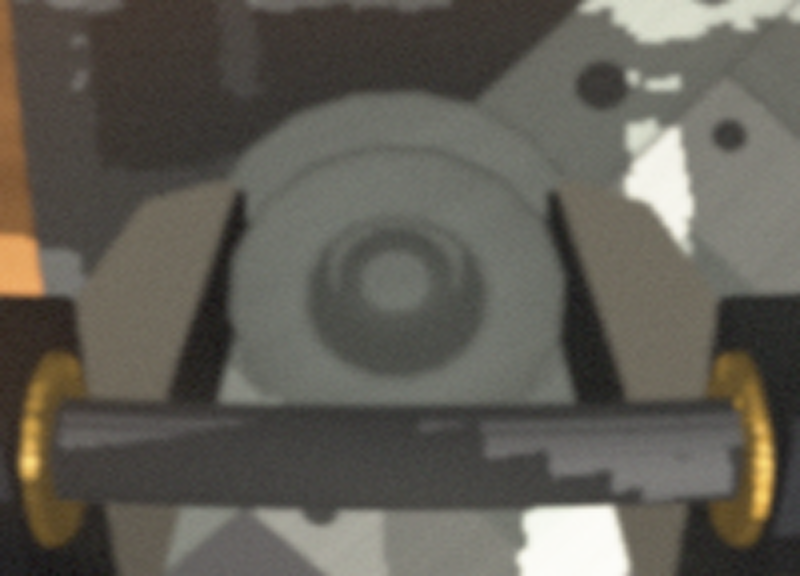

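Call:
apply_moves(
  series=[
    [-0.018,0,0.037,0,255],
    [-0.018,0,0.037,0,255],
    [-0.018,0,0.037,0,255],
    [-0.018,0,0.037,0,255],
    [-0.018,0,0.037,0,255],
    [0,0,0,0,255],
  ],
)

```text
clock: 20.92
eef_pos: [642.6, -34.8, 128.7]
tcp_rot: [180.0, 0.3, -7.6]
force: [-5.9, 1.4, -0.2]
width: 43.6
```

Call:
apply_moves(
  series=[
    [-0.018,0,0.037,0,255],
    [-0.018,0,0.037,0,255],
    [-0.018,0,0.037,0,255],
    [0,0,0,0,255],
  ],
)

```text
clock: 21.42
eef_pos: [640.0, -34.5, 122.3]
tcp_rot: [180.0, 0.2, -7.6]
force: [-5.6, 0.9, 0.6]
width: 43.6
```

Call:
apply_moves(
  series=[
    [-0.012,0,0.025,0,255],
    [-0.012,0,0.025,0,255],
    [0,0,0,0,255],
  ],
)

```text
clock: 21.8
eef_pos: [641.1, -34.6, 120.1]
tcp_rot: [180.0, -0.1, -7.6]
force: [-1.2, -1.0, 4.9]
width: 43.5
```

Call:
apply_moves(
  series=[
    [-0.01,0,0.02,0,255],
    [-0.01,0,0.02,0,255],
    [0,0,0,0,255],
  ],
)

```text
clock: 22.18
eef_pos: [641.5, -34.6, 119.0]
tcp_rot: [-180.0, -0.3, -7.6]
force: [0.0, -1.0, 13.4]
width: 43.5
```

Run:
```python
from h import *
cv2.imwrite('pics/w12.png',cv2.resize(capture('wrist')[180:340,220:420,::-1],None,fx=4,fy=3.6,interpolation=2))
to([636.8,-34.6,117.4])
```

```text
t 22.23 p [641.5 -34.7 119. ] rot [-180.    -0.3   -7.6] F [-0.3 -0.7 12.5] w 43.6
units to [636.8 -34.6 117.4] [-0.078  0.009  0.026] mm [-4.7  0.6  1.5]
```

View pics/w12.png

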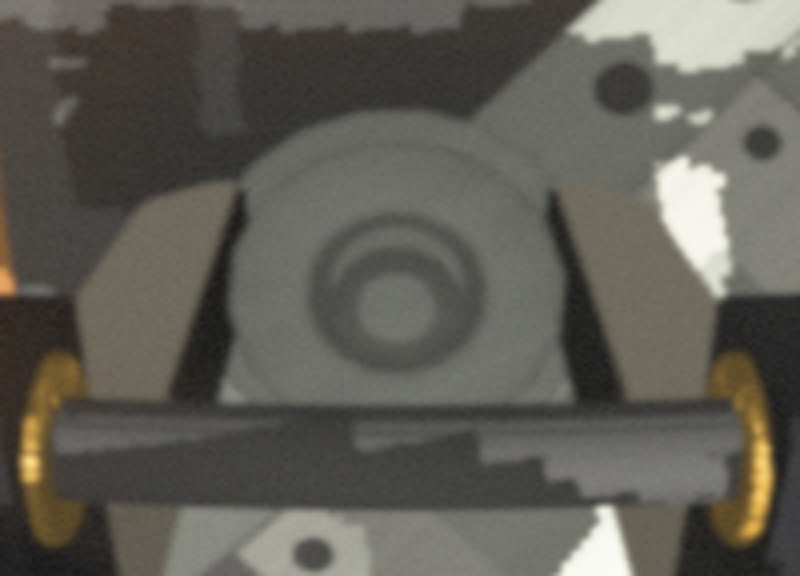

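Call:
apply_moves(
  series=[
    [-0.02,0,0,0,255],
    [-0.01,0,0,0,255],
    [0,0,0,0,130],
    [0,0,0,0,125],
    [0,0,0,0,120],
    [0,0,0,0,115],
    [0,0,0,0,110],
  ],
)

```text
clock: 23.1
eef_pos: [637.3, -33.8, 117.1]
tcp_rot: [180.0, 0.0, -7.6]
force: [0.0, 0.2, 0.5]
width: 52.6
```

Run:
```python
from h import *
st()
cv2.imwrite('pics/w13.png',cv2.resize(capture('wrist')[180:340,220:420,::-1],None,fx=4,fy=3.6,interpolation=2))
```

```text
t 23.1 p [637.3 -33.8 117.1] rot [180.    0.   -7.6] F [0.  0.2 0.5] w 52.6
```

View pics/w13.png

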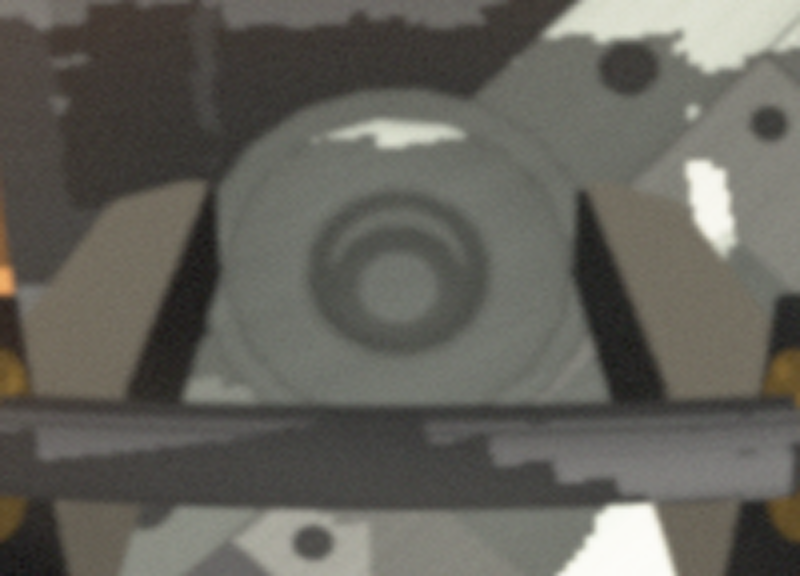

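Call:
apply_moves(
  series=[
    [0,0,0,0,60],
    [0,0,0,0,30],
    [0,0,0,0,0],
    [0,0,-0.2,0,0],
    [0,0,-0.5,0,0],
    [0,0,-0.7,0,0],
    [0,0,-0.5,0,0],
    [-0.4,-0.6,0,0,0],
    [-0.6,-0.8,0,0,0],
    [-0.6,-0.8,0,0,0],
    [-0.4,-0.8,0,0,0],
    [0,-0.6,0,0,0],
    [0,-0.3,0,0,0],
    [0,0,0,0,0],
  ],
)

```text
clock: 24.9
eef_pos: [549.6, 214.4, 231.4]
tcp_rot: [180.0, -0.0, -7.5]
force: [-0.2, -0.9, 0.7]
width: 92.5
```

Run:
```python
from h import *
st()
a=capture('scene')[:,:,::-1];b=capture('top')[:,:,::-1]
cv2.imwrite('pics/scene14.png',a);cv2.imwrite('pics/top14.png',b)
cv2.imwrite('pics/s14.png',cv2.resize(a[165:265,290:400],None,fx=7,fy=6,interpolation=2))
cv2.imwrite('pics/t14.png',cv2.resize(b[160:260,260:375],None,fx=6.9,fy=6,interpolation=2))
D=np.load('deck.npz')
X=[(75,-15,64),(130,62,14),(130,0,14),(0,62,14),(0,0,14)]
for n,o,sx,sy in(('top',(260,160),6.9,6),('scene',(290,165),7,6)):
    q=proj(camera_params(n),np.array(X)@D['R'].T+D['t'])
    print(n,np.c_[(q[:,0]-o[0]+.5)*sx-.5,(q[:,1]-o[1]+.5)*sy-.5].round(0).tolist())
```

```text
t 24.9 p [549.6 214.4 231.4] rot [180.   -0.   -7.5] F [-0.2 -0.9  0.7] w 92.5
top [[324.0, 105.0], [336.0, 354.0], [232.0, 260.0], [600.0, 204.0], [495.0, 117.0]]
scene [[250.0, 250.0], [470.0, 177.0], [427.0, 286.0], [202.0, 170.0], [156.0, 273.0]]
```

View pics/s14.png

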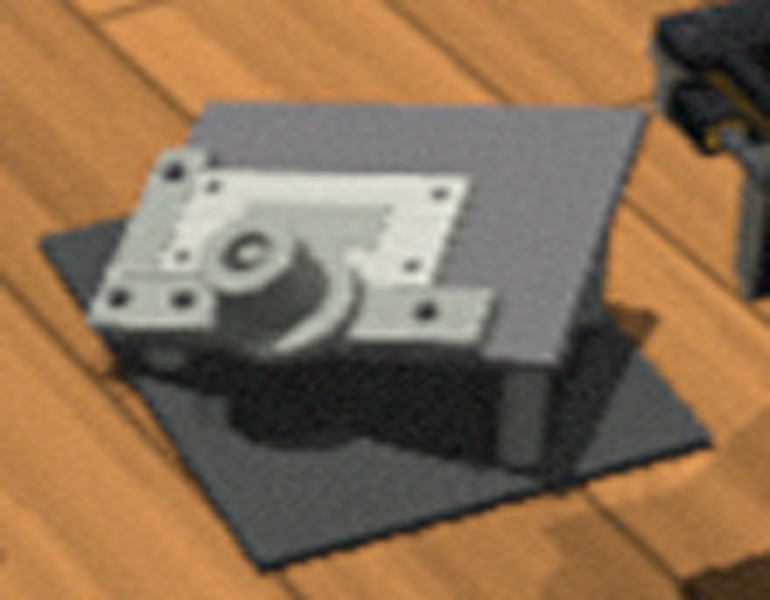

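View pics/t14.png

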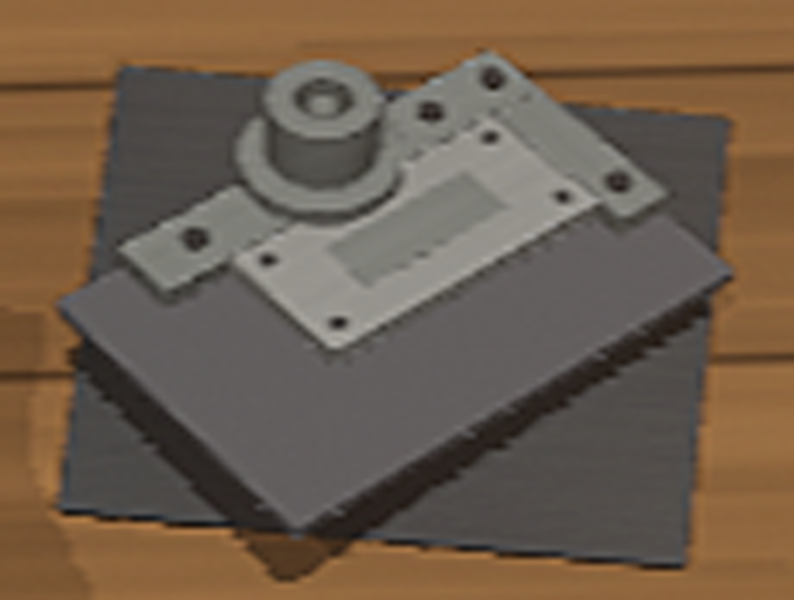

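Run:
```python
from h import *
a=cv2.imread('pics/w4.png')
cv2.imwrite('pics/z15.png',cv2.resize(a[50:210,230:400],None,fx=4.5,fy=3.7,interpolation=2))
to([600,-125,200]); to([600,-125,140])
```

```text
t 25.0 p [549.6 212.1 231.3] rot [179.9  -0.   -7.7] F [-0.9  0.5 -0.2] w 92.8
units to [ 600 -125  200] [1.587 5.454 0.527] mm [ 95.2 327.2  31.6]
t 25.0 p [549.6 212.1 231.3] rot [179.9  -0.   -7.7] F [-0.9  0.5 -0.2] w 92.8
units to [ 600 -125  140] [1.587 5.453 1.527] mm [ 95.2 327.2  91.6]
```

View pics/z15.png

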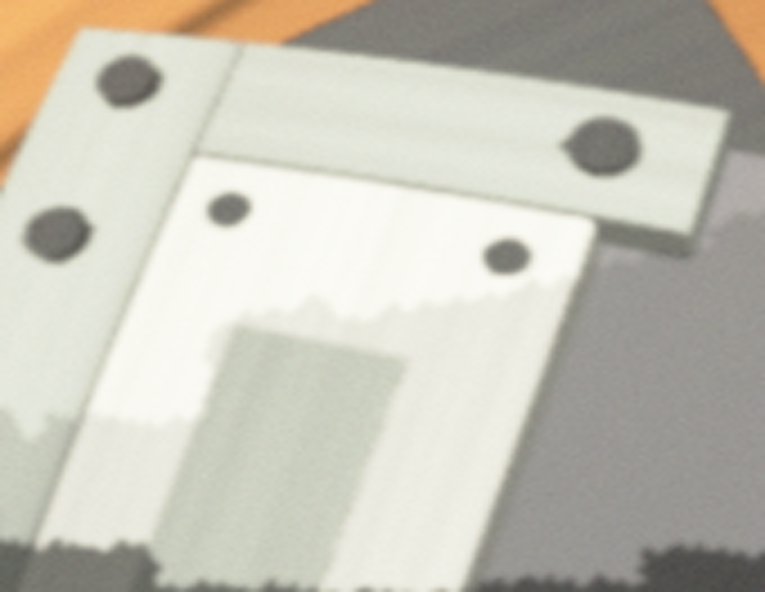

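Call:
apply_moves(
  series=[
    [0.1,0.4,0,0,0],
    [0.25,0.8,0.1,0,0],
    [0.25,0.8,0.1,0,0],
    [0.25,0.8,0.1,0,0],
    [0.25,0.8,0.1,0,0],
    [0.25,0.8,0.1,0,0],
    [0.2,0.7,0,0,0],
    [0.04,0.35,0,0,0],
    [0,0,0.3,0,0],
    [0,0,0.3,0,0],
    [0,0,0,0,0],
    [0,0,0,0,0],
  ],
)

```text
clock: 26.5
eef_pos: [600.7, -121.6, 164.9]
tcp_rot: [-180.0, 0.0, -7.5]
force: [-0.2, -0.3, 0.4]
width: 92.8
```

Run:
```python
from h import *
st()
a=capture('wrist')[:,:,::-1]
cv2.imwrite('pics/w16.png',a)
cv2.imwrite('pics/z16.png',cv2.resize(a[140:300,220:400],None,fx=4.4,fy=3.7,interpolation=2))
```

```text
t 26.5 p [ 600.7 -121.6  164.9] rot [-180.     0.    -7.5] F [-0.2 -0.3  0.4] w 92.8
```

View pics/w16.png

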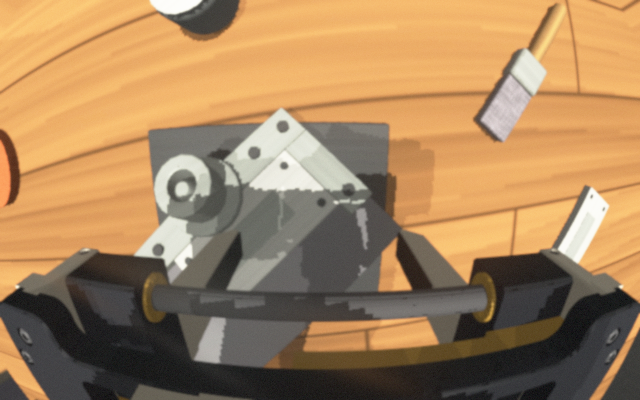

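View pics/z16.png

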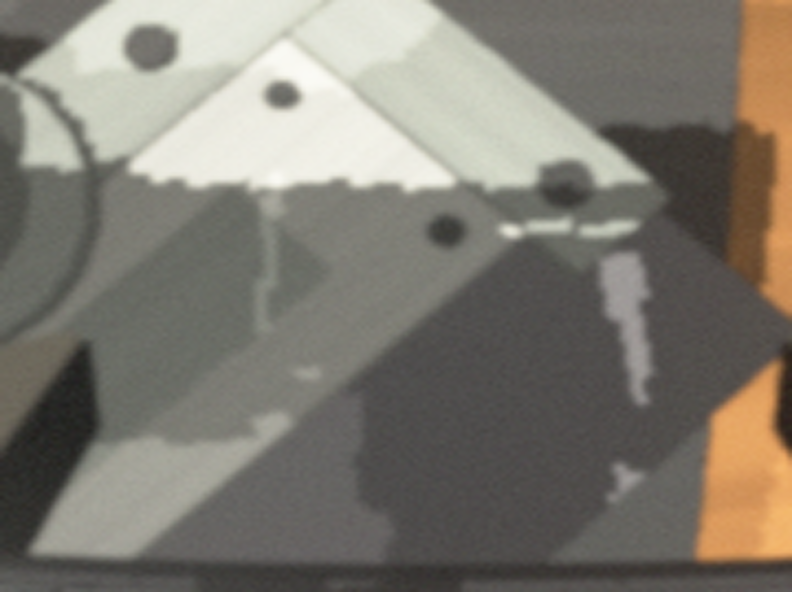

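Call:
apply_moves(
  series=[
    [0,0,-0.4,0,0],
    [0,0,-0.7,0,0],
    [0,0,-0.5,0,0],
    [0,0,0,0,0],
    [0,0,0,0,0],
  ],
)

```text
clock: 27.18
eef_pos: [600.4, -122.3, 261.1]
tcp_rot: [-180.0, 0.0, -7.6]
force: [-0.2, -0.4, 0.0]
width: 93.4
```

```bash
python3 -c "
from h import *
from workcell import job_done
st(); print(job_done())"
```

```text
t 27.18 p [ 600.4 -122.3  261.1] rot [-180.     0.    -7.6] F [-0.2 -0.4  0. ] w 93.4
the job is handed in; nothing more can be done
None
```

The blank is home in the low corner, the collar is seated over the leaning post and on the blank's edge, and I handed the job in at about 27 s.

- **Blank:** I lowered the left-hand blank until its uphill edge rested on the deck, then opened the jaws gradually. It slid and turned into the corner by itself, so no push was needed.
- **Collar:** I set the steel collar over the post tip, let it tilt in the jaws to match the lean, and followed the post down. It met resistance about 1–2 mm above the worked-out seat height, and it settled the rest of the way when I opened the jaws. The highest force I read was about 13 N.
- **Last checks:** The wrist picture after the collar was on shows only hairline seams between the blank and both fences. In the top and scene views the blank's corners and the collar's bore lie within about 1–2 pixels (2–3 mm) of where they should be. The force reading is near zero, and the wheel, tin and brush were never touched.
- **Disagreement:** The cameras differed by about 2 mm on the post's sideways position. The bore still went over the post with only small side forces.

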